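Lock the gear drive and bring the spread snap ring to its groove

ROBOT

A 6-joint arm with a two-finger parallel gripper is mounted at the origin on a cart in front of the work surface, level with it; the furniture and walls round the work are solid. World frame = base frame: x ahead of the robot, y to its left, z up, the work surface at z = 0. Lengths are in m, angles in rad, forces in N, time in s.
With the tool pointing down it reaches from about 0.35 to 0.975 m from the base axis. Payload 4.9 kg.
Tool frame: the origin (TCP) lies midway between the tips of the shut fingers; the grasp point (between the pads) lies 19 mm behind it; z points along the fingers, y is the line along which they close (so a half turn about z gives the same grasp; the last joint's range is limited). The gripper opens to 85 mm and grips with 20 to 120 N. Pads are 22 mm wide; open, the fingers measure 114 mm over their backs; the gripper's body (76 mm by 85 mm) begins 54 mm behind the grasp point. The pads swing forward as they close: fully open they stand 13 mm farther back than shut.
Start: joints at [-1.441, 0.053, 1.613, -0, 1.476, -0.119], TCP at [0.154, -0.606, 0.231] pointing down, gripper open.
Joint ranges: [-3.01, 3.01], [-1.01, 2.22], [0.06, 2.58], [-1.02, 4.17], [0.09, 2.62], [-3.14, 3.14]. Speed limits (rad/s): [2.57, 2.57, 3.14, 3.14, 3.14, 3.14].

INTERFACE

Orientations are given as a rotation vector (axis times angle).
In Python, from station import ctrl, optics, job gives the robot as it stands.
- The arm moves only by the shell command python3 -m jog 'ROWS' [OPENING] [FORCE]. ROWS is JSON, a list of rows, each a list of 2 entries, a list of its own where there are three numbers: the shift along the tool's x, y, z in m, then the turn, a rotation vector about the tool's x, y, z in rad. A call has 1 to 5 rows; each row is the pose to reach, as a shift and turn from the pose commanded when the call began, along the tool's axes at that moment; what a row does not reach only later rows make up. A row lasts 1/10 s, in which the tool goes at most 50 mm and 8.59 degrees, less where a joint would pass 70% of its speed; a pose out of reach is approached as far as the arm can. A call with a gripper value outside its range is refused whole. OPENING is the opening, from 0 (shut) to 1 (fully open), set as the call begins (- or left out, the last holds). The fingers move at their own pace and stop on an object; FORCE is the grip in N (left out, the last holds). Time passes only in rows, so rows that repeat a pose let the fingers close. It gives the time, the measured TCP pose, the force, the opening and the grip force at its end, in the units of the state.
- ctrl.get_obs(): the state, without advancing time (a new reading comes with each control period).
- optics.get_image(name): name is "side" or "top" or "wrist"; returns a dict with "image" (384x512x3 uint8, blue, green, red), "fx", "fy", "cx", "cy" (pixels), "rvec" (rotation vector, rad) and "tvec" (3), from world to camera coordinates, as OpenCV has them; the wrist camera has in their place "mount" (4x4, takes a point from camera to tool coordinates, whose origin is the TCP and whose axes are the flange's). Camera axes: x right, y down, z forward; pixel columns grow to the right and rows downward; lengths in m; the calibration is good to about 2 mm. The wrist camera is an equidistant fisheye: a pixel r from the principal point sees the ray r / f radians off the axis. A picture is of the moment at which its call begins: read the wrist's pose just before it. There is no depth.
- job.finish_job(): hands the job in; it is judged then, once.
The state is a dict: "t": time; "q": joint angles; "dq": joint speeds; "effort": joint torques, N m; "tool_pos": TCP position; "tool_rot": TCP orientation; "contact_force": force on the tool from outside, world axes, zero at the start; "wrist_torque": the same for the moment, N m; "opening": finger opening in m; "grip_force": force on a finger pad.
Only numpy, scipy, OpenCV 4.12 (cv2) and the standard library are available. Lean on these libraries where they do the work, as an engineer would, in place of code of your own. Each camera call takes 0.05 s, during which the arm holds its last target. There are 200 camera calls.

TASK

First turn the gear drive's selector knob until its pointer rests on the long mark. Then squeeze the snap-ring pliers fully, lift them out of their stand and lower the spread ring squarely over the axle stub until it is level with the groove, without pressing it on the axle or the washer. Finish while holding it there: pliers upright and still squeezed fully, ring round the groove and carried only by the gripper; leave the other things on the bench where they are.

Things in the scene. Friction and masses are not known exactly. Their poses are not given: they have to be found in the camera images.
- selector (a joint): angle of the selector knob, rad, counter-clockwise from above positive. It has three detents: 0 (pointer on the long raised mark, the wanted place), 0.7 and 1.4 (pointer on a small round dot); stops at -0.1 and 1.5. Starts in the detent at 0.7 or 1.4. The torque to pass a detent is about 0.06 N m; let go anywhere below 0.25 it snaps to 0.
- knob_grip (a point): point on the knob's vertical axis, half-way up its grip bar; z up, x along the bar to its pointer end (turns with the knob). The black bar is 41 mm long (19 mm behind the axis, 22 mm before), 12 mm thick, 26 mm high (13 mm up and down from here), on a 44 mm skirt. The pointer end is narrower, with a short white line on top and a nose on the skirt. On the drive's top, 125 mm from the axle stub.
- groove (a point): on the axis of the vertical steel axle stub on the gear drive, at mid-height of its groove, 69 mm above the bench; axes as the drive's. The stub is 38 mm in diameter, its chamfered end 17.5 mm above this point; the groove is 5 mm high, 33 mm in diameter; 9 mm below this point is the face of a washer (54 mm diameter), 12 mm below it the pulley's top (80 mm diameter).
- drive: the grey gear drive, fixed to the bench: box 130 x 240 mm, top 40 mm above the bench, foot plate 150 x 225 mm. Origin on the bench under its centre; axle stub at y = +60 mm, knob at y = -65 mm in its own frame, whose x points away from the robot when not turned.
- stand: fixed stand that carries the pliers: foot 110 x 130 x 10 mm, two aluminium posts (30 x 12 mm, 104 mm high) at its own y = +46 and -46 mm, each with a slot open upward in which the pliers' crossbar lies. Lift the pliers straight up, at least 85 mm, before moving sideways (the ring hangs between the posts). Origin on the bench midway between the posts; yaw as the pliers at the start.
- pliers: the snap-ring pliers, loose, about 0.35 kg, standing upright with the handles up and the tips down. Origin at the pivot, z up along the tool, y along the 102 x 12 x 12 mm crossbar. They span from 74 mm below the origin (tips) to 88 mm above it (handle tops).
- pliers_grip (a point): grasp point of the pliers: midway between the two black handles, half-way up them, 60 mm above the pivot. The handles stand apart along this point's y axis (z up), each 24 mm wide along x and 52 mm high. Relaxed, their outer faces are 54 mm apart here and 65 mm at the top; squeezed to the stop they are parallel, 30 mm apart. A spring resists with 3 to 8 N on each handle.
- squeeze (a joint): how far the pliers are squeezed, rad: 0 relaxed, about 0.20 squeezed to their stop. The squeeze spreads the ring: relaxed it does not pass over the stub, squeezed to the stop it passes with 4 mm to spare all round.
- ring_center (a point): centre of the steel snap ring that sits on the pliers' tips, 70 mm below the pivot and 26 mm to its -x side (pliers' own axes, which this point shares). The ring is 3 mm thick and lies level; fully spread its bore is 46 mm and its outside 55 mm, with two lugs at the tips. Relaxed, the bore is about 34 mm, too small for the stub.
- jar: bystander: jar with a red lid, 64 mm diameter, 88 mm high; origin under its centre
- grey_tape: bystander: roll of grey tape, 104 mm diameter, 48 mm high; origin under its centre
- hex_keys: bystander: set of hex keys in a holder, 45 x 78 x 20 mm; origin under its centre
- tape_measure: bystander: tape measure, 75 x 89 x 34 mm; origin under its centre

How it is judged:
On the way, in this order (a step that is already met when the one before it is completed fails the run):
1. the selector rests in the detent at the long mark, let go, with the pliers still in their stand (value of joint selector between -0.1 and 0.1 rad and contact force between the fingers and drive below 0.1 N and distance of pliers from where it was at the start of the episode below 0.02 m), for 0.2 s.
2. the ring, spread, is held above the end of the axle stub (value of joint squeeze above 0.17 rad and horizontal distance between ring_center and groove below 0.015 m and z of ring_center in the frame of groove above 0.0175 m), for 0.05 s.
At the end, for the whole second after the job is handed in: Selector within 0.1 rad of the long mark; pliers gripped (over 4 N), squeezed over 0.17 rad, upright within 0.1 rad, at rest; ring centre within 5 mm of the axle's axis and 4 mm of the groove's mid-height; pliers and ring touch the drive with under 3 N, the stand not at all (value of joint selector between -0.1 and 0.1 rad and value of joint squeeze above 0.17 rad and horizontal distance between ring_center and groove below 0.005 m and z of ring_center in the frame of groove between -0.004 and 0.004 m and angle between pliers's own z axis and vertical below 0.1 rad and contact force between the fingers and pliers above 4 N and contact force between pliers and drive below 3 N and contact force between pliers and stand below 0.1 N and linear speed of pliers below 0.02 m/s); the arm keeps its last pose, push and grip.
It fails at once if the ring or pliers are pressed hard on the drive (contact force between pliers and drive above 20 N).
It fails at once if a bystander is disturbed (distance of any of jar, grey_tape, hex_keys, tape_measure from where it was at the start of the episode above 0.03 m).
It also fails if it takes over 61 s, if anything falls off the work surface, if the arm or the gripper's body presses on something with over 40 N, if the wrist force passes 120 N, or if a joint passes its speed limit or range.

## Working session

There is one attempt and no reset: what is moved stays moved. The work goes in short steps, Python scripts to look and compute and a shell command to move; the robot and the scene stay as the last step left them, time stands still between calls to the robot, and variables do not carry over. Pictures are saved under pics/ and viewed, at most 10 in all, crops included, and the job is handed in when it is done.

```bash
ls; mkdir -p pics; cat > h.py <<'E'
import numpy as np, cv2
from scipy.spatial.transform import Rotation as R
from station import ctrl, optics, job
def snap(name, fn):
    o=ctrl.get_obs(); d=optics.get_image(name); cv2.imwrite('pics/%s.png'%fn,d['image'])
    d['tp']=np.array(o['tool_pos']); d['tr']=np.array(o['tool_rot'])
    np.save('pics/%s.npy'%fn,d,allow_pickle=True); return d
def load(fn): return np.load('pics/%s.npy'%fn,allow_pickle=True).item()
def ray(d,u,v):
    x=np.array([(u-d['cx'])/d['fx'],(v-d['cy'])/d['fy']])
    if 'mount' in d:
        r=np.hypot(*x); s=np.sin(r)/r if r>1e-9 else 1
        c=np.array([x[0]*s,x[1]*s,np.cos(r)]); M=np.array(d['mount']); T=R.from_rotvec(d['tr'])
        return T.apply(M[:3,3])+d['tp'], T.apply(M[:3,:3]@c)
    Rm=R.from_rotvec(np.ravel(d['rvec'])); t=np.ravel(d['tvec'])
    v=Rm.inv().apply([x[0],x[1],1]); return Rm.inv().apply(-t), v/np.linalg.norm(v)
def atz(d,u,v,z):
    p,r=ray(d,u,v); return p+r*(z-p[2])/r[2]
def tri(*rs):
    A=np.zeros((3,3));b=np.zeros(3)
    for p,r in rs:
        P=np.eye(3)-np.outer(r,r);A+=P;b+=P@p
    x=np.linalg.solve(A,b); return x,[float(np.linalg.norm((np.eye(3)-np.outer(r,r))@(x-p))) for p,r in rs]
def proj(d,X):
    X=np.array(X,float)
    if 'mount' in d:
        M=np.array(d['mount']); c=M[:3,:3].T@(R.from_rotvec(d['tr']).inv().apply(X-d['tp'])-M[:3,3])
        th=np.arctan2(np.hypot(c[0],c[1]),c[2]); k=th/np.hypot(c[0],c[1]); return np.array([d['cx']+d['fx']*c[0]*k,d['cy']+d['fy']*c[1]*k])
    c=R.from_rotvec(np.ravel(d['rvec'])).apply(X)+np.ravel(d['tvec']); return np.array([d['cx']+d['fx']*c[0]/c[2],d['cy']+d['fy']*c[1]/c[2]])
E
python3 - <<'E'
from h import *
o=ctrl.get_obs(); print(o)
T=snap('top','top0'); S=snap('side','side0'); W=snap('wrist','w0')
for d in (T,S): print(d['fx'],ray(d,256,192))
print(W['mount'],W['fx'])
cv2.imwrite('pics/both0.png',np.vstack([cv2.resize(np.hstack([T['image'],S['image']]),(800,300)),cv2.resize(np.hstack([W['image'],W['image']*0]),(800,300))]))
cv2.imwrite('pics/top0b.png',cv2.resize(T['image'],(800,600),interpolation=cv2.INTER_CUBIC))
cv2.imwrite('pics/side0b.png',cv2.resize(S['image'],(800,600),interpolation=cv2.INTER_CUBIC))
E
```

```text
pics
{'t': 0.0, 'q': array([-1.44095613e+00,  5.33699311e-02,  1.61426880e+00,  2.41123391e-05,
        1.47602286e+00, -1.19017178e-01]), 'dq': array([-1.37917883e-04, -7.52172266e-06, -4.73989765e-04, -1.70755767e-03,
       -3.72161539e-04, -1.19012966e-03]), 'effort': array([-1.21368130e-04, -3.93683910e+01, -3.70174026e+01, -1.11129787e-04,
        7.02518126e-03, -1.86156456e-05]), 'tool_pos': array([ 0.15385141, -0.60513042,  0.23006998]), 'tool_rot': array([-3.11525158e+00, -3.89635960e-01, -2.01014799e-05]), 'contact_force': array([-0.06487364, -0.00095925, -0.06650273]), 'wrist_torque': array([-0.0895156 , -0.01984334,  0.00061506]), 'grip_force': 0.0, 'opening': 0.0854909814388106}
358.28913648070625 (array([ 0.44380456, -0.11453848,  1.0127675 ]), array([ 0.12469936,  0.00750865, -0.99216616]))
417.15004630602107 (array([ 0.43843771, -1.1214152 ,  0.64585486]), array([ 0.08242125,  0.89357487, -0.441283  ]))
[[-1.77473340e-04 -9.53956261e-01 -2.99945696e-01  7.56229459e-02]
 [ 9.99999934e-01 -7.45914981e-05 -3.54451832e-04  1.04875344e-03]
 [ 3.15758146e-04 -2.99945739e-01  9.53956212e-01 -1.43141350e-01]
 [ 0.00000000e+00  0.00000000e+00  0.00000000e+00  1.00000000e+00]] 297.3186396354542
```

View pics/top0b.png

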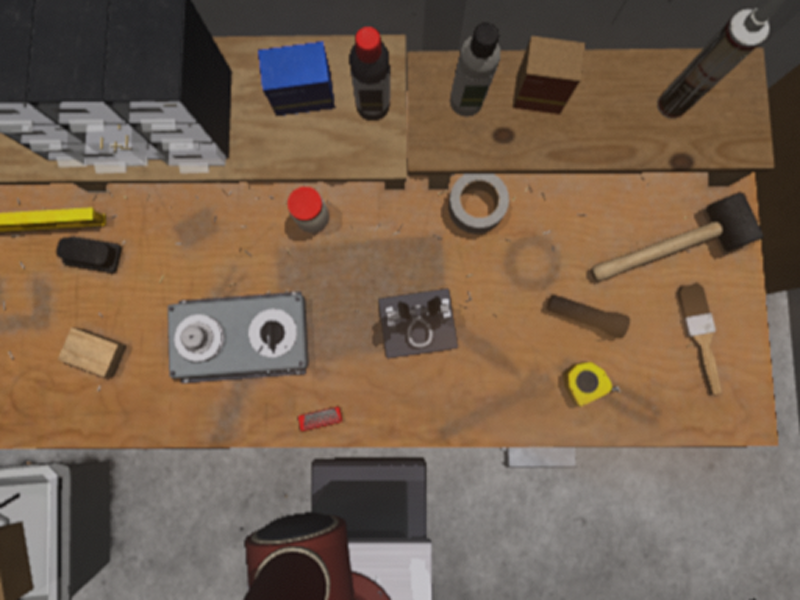

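View pics/side0b.png

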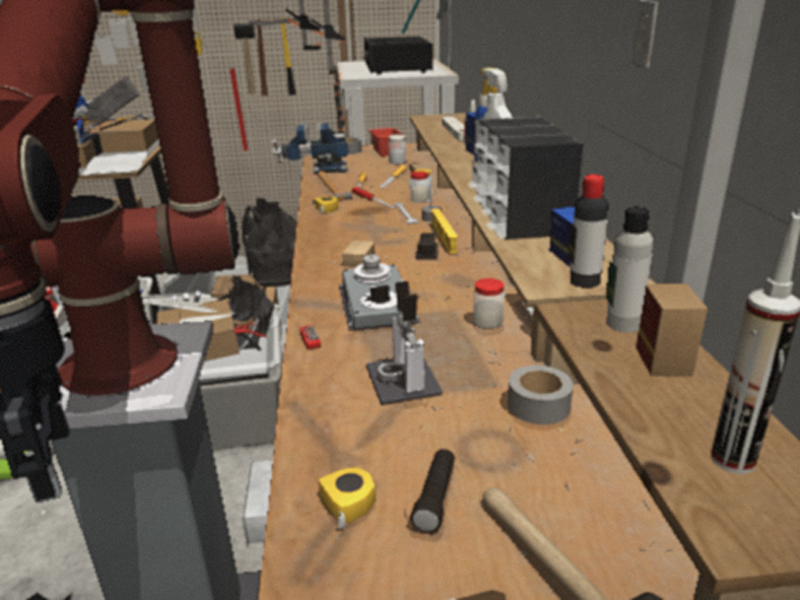

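The top view shows the stub at about (198,337), the knob at (272,333) and the pliers at (418,312), all in 800x600 pixels. The side view shows the drive at (375,295) and the stand at (403,370). I'll take rough positions and enlarge both views.

```bash
python3 - <<'E'
from h import *
T=load('top0');S=load('side0');k=1/1.5625
for n,u,v,z in [('stub',198,335,.086),('knob',272,331,.06),('stand',419,323,.01),('jar',305,203,.088),('tape',479,203,.048),('hex',320,418,.02),('tm',588,383,.034),('drvc tl',170,303,.04),('bl',174,378,.04),('tr',303,293,.04),('br',305,370,.04)]:
    p=atz(T,u*k,v*k,z); print(n,p.round(3), (proj(S,p)/k).round(0))
a=cv2.resize(T['image'][180:250,100:200],(800,560)[0:2],interpolation=cv2.INTER_CUBIC)[:, :]
b=cv2.resize(T['image'][178:238,235:300],(400,369),interpolation=cv2.INTER_CUBIC)
c=cv2.resize(S['image'][155:260,205:290],(400,494),interpolation=cv2.INTER_CUBIC)
a=cv2.resize(a,(400,280))
L=np.vstack([a,cv2.resize(b,(400,314))]); L=cv2.resize(L,(400,594)); 
cv2.imwrite('pics/c0.png',np.hstack([L,np.vstack([c,np.zeros((100,400,3),np.uint8)])]))
E
```

```text
stub [0.503 0.229 0.086] [372. 259.]
knob [0.511 0.112 0.06 ] [380. 292.]
stand [ 0.528 -0.141  0.01 ] [402. 376.]
jar [0.728 0.054 0.088] [488. 284.]
tape [ 0.738 -0.248  0.048] [535. 381.]
hex [0.362 0.033 0.02 ] [310. 331.]
tm [ 0.421 -0.431  0.034] [346. 482.]
drvc tl [0.563 0.297 0.04 ] [396. 264.]
bl [0.432 0.284 0.04 ] [341. 270.]
tr [0.579 0.063 0.04 ] [416. 308.]
br [0.445 0.057 0.04 ] [350. 314.]
```

View pics/c0.png

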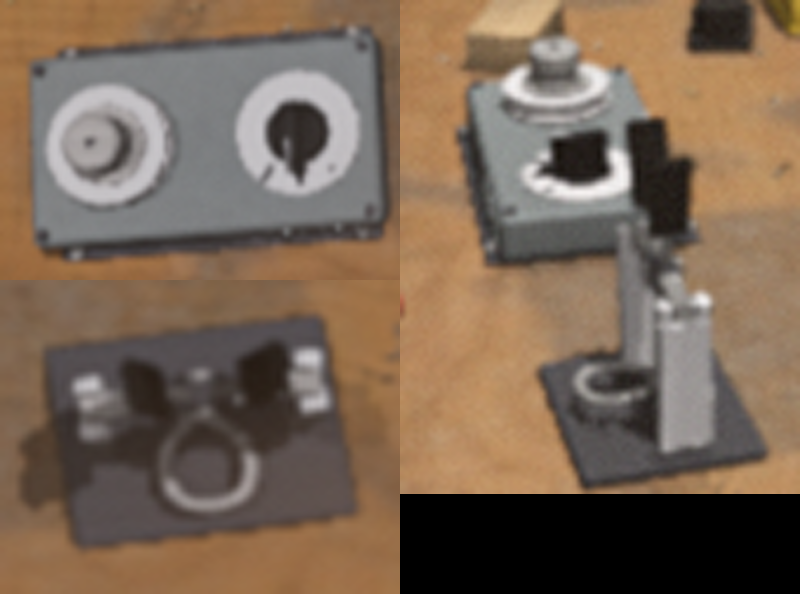

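The crops show the pointer nose at (302,185) around the knob centre (298,132), and the long mark at (267,177). The mark is therefore about 0.7 rad clockwise of the pointer, so the selector starts in the 0.7 detent. The ring hangs on the robot side of the pliers. Next I'll bring the wrist camera over the scene.

```bash
python3 -m jog '[[[0.178,-0.152,-0.023],[0,0,0]],[[0.178,-0.152,-0.023],[0,0,0]],[[0.178,-0.152,-0.023],[0,0,0]],[[0.178,-0.152,-0.023],[0,0,0]],[[0.178,-0.152,-0.023],[0,0,0]]]' 1
python3 -m jog '[[[0.178,-0.152,-0.023],[0,0,0]],[[0.178,-0.152,-0.023],[0,0,0]],[[0.178,-0.152,-0.023],[0,0,0]],[[0.178,-0.152,-0.023],[0,0,0]],[[0.178,-0.152,-0.023],[0,0,0]]]'
python3 -m jog '[[[0.178,-0.152,-0.023],[0,0,0.18]],[[0.178,-0.152,-0.023],[0,0,0.18]],[[0.178,-0.152,-0.023],[0,0,0.18]],[[0.178,-0.152,-0.023],[0,0,0.18]],[[0.178,-0.152,-0.023],[0,0,0.18]]]'
python3 -m jog '[[[0,0,0],[0,0,0]],[[0,0,0],[0,0,0]],[[0,0,0],[0,0,0]]]'
python3 - <<'E'
from h import *
d=snap('wrist','w1'); print(d['tp'],d['tr'])
E
python3 -m jog '[[[0.01,-0.16,0],[0,0,0]],[[0.01,-0.16,0],[0,0,0]],[[0.01,-0.16,0],[0,0,0]],[[0.01,-0.16,0],[0,0,0]],[[0.01,-0.16,0],[0,0,0]]]'
python3 -m jog '[[[0,0,0],[0,0,0]],[[0,0,0],[0,0,0]],[[0,0,0],[0,0,0]]]'
python3 - <<'E'
from h import *
d=snap('wrist','w2'); print(d['tp'],d['tr'])
a,b=load('w1')['image'],d['image']
print([proj(load(n),p).round() for n in('w1','w2') for p in [(.503,.229,.086),(.511,.112,.06),(.528,-.141,.01)]])
cv2.imwrite('pics/w12.png',np.hstack([cv2.resize(a,(800,600))]));cv2.imwrite('pics/w2b.png',cv2.resize(b,(800,600)))
E
```

```text
t: 0.65
tool_pos: [0.2901, -0.4122, 0.2544]
tool_rot: [-3.117, -0.392, -0.001]
contact_force: [0.2, 0.0, 0.1]
opening: 0.0852
grip_force: 0.0
t: 1.15
tool_pos: [0.4251, -0.2209, 0.2776]
tool_rot: [-3.117, -0.393, -0.001]
contact_force: [0.7, -0.3, -0.5]
opening: 0.0852
grip_force: 0.0
t: 1.65
tool_pos: [0.56, -0.0299, 0.3003]
tool_rot: [-3.14, -0.11, 0.0]
contact_force: [-0.5, -0.3, -0.5]
opening: 0.0855
grip_force: 0.0
t: 1.95
tool_pos: [0.5586, -0.0329, 0.2998]
tool_rot: [3.14, 0.107, -0.002]
contact_force: [-0.3, -0.9, 0.3]
opening: 0.0856
grip_force: 0.0
[ 0.55862675 -0.0329313   0.29978792] [ 3.13958991e+00  1.06712136e-01 -1.63570251e-03]
t: 2.5
tool_pos: [0.5578, 0.1282, 0.3002]
tool_rot: [3.139, 0.11, -0.0]
contact_force: [0.7, 0.8, 0.0]
opening: 0.0854
grip_force: 0.0
t: 2.8
tool_pos: [0.5583, 0.1264, 0.3003]
tool_rot: [3.14, 0.104, -0.0]
contact_force: [0.8, 0.9, 0.4]
opening: 0.0856
grip_force: 0.0
[0.55832269 0.1264353  0.30027624] [ 3.13964306e+00  1.04301958e-01 -4.49927474e-05]
[array([ 73., 194.]), array([151., 189.]), array([325., 180.]), array([175., 202.]), array([264., 196.]), array([414., 187.])]
```

```bash
python3 - <<'E'
from h import *
a,b=load('w1')['image'],load('w2')['image']
c=lambda im,u,v: cv2.resize(im[v:v+120,u:u+160],(400,300),interpolation=cv2.INTER_CUBIC)
cv2.imwrite('pics/w12.png',np.vstack([np.hstack([c(a,40,130),c(b,140,130)]),np.hstack([c(a,250,110),c(b,340,110)])]))
E
```

```text
(no output)
```

View pics/w12.png

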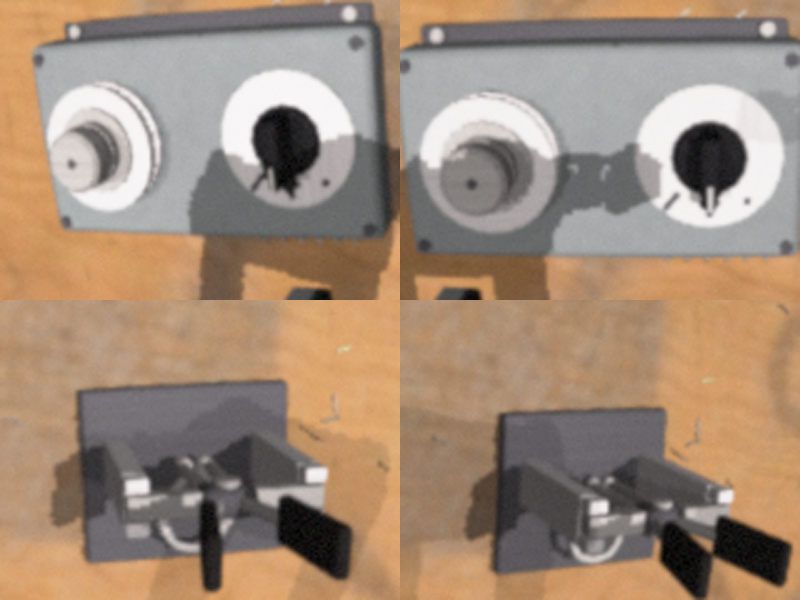

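The wrist crops show the stub's end at (72,164) in w1 and (472,184) in w2, with the dial at (287,139) and (711,157). The pointer line ends at (272,189) and (712,213), and the post tops sit at (137,487)/(316,474) and (599,507)/(733,495). Next I'll triangulate these points.

```bash
python3 - <<'E'
from h import *
a,b,T,S=load('w1'),load('w2'),load('top0'),load('side0')
A=lambda x,y:(40+x/2.5,130+y/2.5); B=lambda x,y:(140+(x-400)/2.5,130+y/2.5)
C=lambda x,y:(250+x/2.5,110+(y-300)/2.5); D=lambda x,y:(340+(x-400)/2.5,110+(y-300)/2.5)
for n,p,q in [('stub',A(72,164),B(472,184)),('dial',A(287,139),B(711,157)),('line',A(272,189),B(712,213)),('dot',A(325,183),B(748,201)),('mark',A(259,180),B(672,201)),
 ('drvTL',A(39,60),B(406,66)),('drvTR',A(357,43),B(792,60)),('drvBR',A(369,230),B(785,247)),('drvBL',A(66,222),B(425,246))]:
    print(n,*[np.round(x,4) for x in tri(ray(a,*p),ray(b,*q))])
for n,p,q in [('postL',C(137,487),D(599,507)),('postR',C(316,474),D(733,495)),('footTL',C(81,391),D(498,412)),('footTR',C(286,382),D(664,409)),('footBL',C(91,561),D(499,572))]:
    print(n,*[np.round(x,4) for x in tri(ray(a,*p),ray(b,*q))])
E
```

```text
stub [0.5009 0.2373 0.0866] [0. 0.]
dial [0.5108 0.1117 0.0435] [0.0002 0.0002]
line [0.4908 0.1104 0.0762] [0.0011 0.0011]
dot [0.4859 0.0885 0.0444] [0. 0.]
mark [0.4824 0.1321 0.0407] [0.0008 0.0008]
drvTL [0.5535 0.2896 0.0432] [0. 0.]
drvTR [0.5681 0.0706 0.0382] [0. 0.]
drvBR [0.4563 0.0632 0.04  ] [0. 0.]
drvBL [0.4415 0.2831 0.0424] [0.0003 0.0003]
postL [ 0.5431 -0.0923  0.1046] [0.0002 0.0002]
postR [ 0.5598 -0.1769  0.1178] [0.0004 0.0004]
footTL [ 0.5717 -0.0719 -0.0054] [0.0004 0.0004]
footTR [ 0.5901 -0.1983  0.0045] [0. 0.]
footBL [ 0.4673 -0.0866  0.0094] [0.0002 0.0002]
```

The stub end is at z 0.0866, matching the expected 0.0865. The knob-to-stub distance is 0.126 against 0.125, and the bar top is at 0.076. I'll go down to the knob now.

```bash
python3 -m jog '[[[-0.0482,0.0112,0.17],[0,0,0]],[[-0.0482,0.0112,0.17],[0,0,0]],[[-0.0482,0.0112,0.17],[0,0,0]],[[-0.0482,0.0112,0.17],[0,0,0]],[[-0.0482,0.0112,0.17],[0,0,0]]]' 0.5 25
python3 -m jog '[[[0,0,0],[0,0,0]],[[0,0,0],[0,0,0]],[[0,0,0],[0,0,0]]]'
python3 - <<'E'
from h import *
d=snap('wrist','w3'); print(d['tp'],d['tr'])
cv2.imwrite('pics/w3b.png',cv2.resize(d['image'],(800,600)))
print(proj(d,(.511,.112,.076))*1.5625,proj(d,(.4908,.1104,.076))*1.5625)
E
```

```text
t: 3.35
tool_pos: [0.5065, 0.1125, 0.1249]
tool_rot: [3.139, 0.106, -0.016]
contact_force: [0.2, 1.1, 0.1]
opening: 0.0428
grip_force: 0.0
t: 3.65
tool_pos: [0.513, 0.1136, 0.1332]
tool_rot: [-3.139, -0.108, -0.008]
contact_force: [0.0, -0.2, 0.5]
opening: 0.0424
grip_force: 0.0
[0.51304896 0.11364737 0.13324974] [-3.139482   -0.10784546 -0.00782385]
[402.39396779 334.12465151] [402.8132033  373.52997137]
```

View pics/w3b.png

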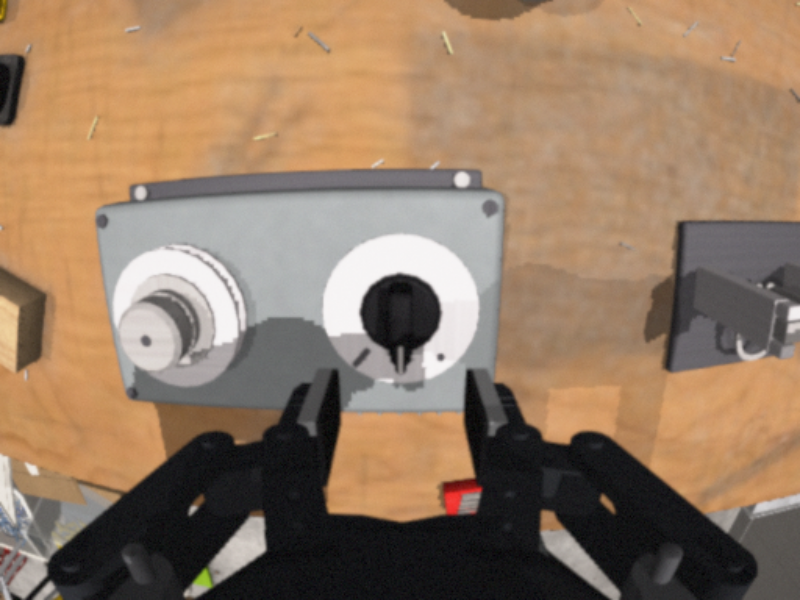

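The knob bar is straight ahead, with the pointer tip at (402,372) against a predicted (403,373), between the open fingers. I'll descend, grip it and turn.

```bash
python3 -m jog '[[[-0.002,0.0017,0.04],[0,0,0]],[[-0.002,0.0017,0.06],[0,0,0]],[[-0.002,0.0017,0.077],[0,0,0]],[[-0.002,0.0017,0.077],[0,0,0]],[[-0.002,0.0017,0.077],[0,0,0]]]' 0.5 25
python3 -m jog '[[[0,0,0],[0,0,0]],[[0,0,0],[0,0,0]],[[0,0,0],[0,0,0]],[[0,0,0],[0,0,0]],[[0,0,0],[0,0,0]]]' 0 25
python3 -m jog '[[[0,0,0],[0,0,0]],[[0,0,0],[0,0,0]],[[0,0,0],[0,0,0]]]'
python3 -c "
from h import *
o=ctrl.get_obs();print(o['contact_force'],o['wrist_torque'],o['tool_pos'],o['tool_rot'])"
```

```text
t: 4.2
tool_pos: [0.5097, 0.1118, 0.0543]
tool_rot: [-3.14, -0.108, -0.002]
contact_force: [-1.2, -0.4, 0.1]
opening: 0.043
grip_force: 0.0
t: 4.7
tool_pos: [0.5102, 0.114, 0.0553]
tool_rot: [-3.135, -0.107, -0.005]
contact_force: [-0.9, 8.2, 3.2]
opening: 0.0112
grip_force: 29.8
t: 5.0
tool_pos: [0.5101, 0.1141, 0.0553]
tool_rot: [-3.135, -0.107, -0.005]
contact_force: [-0.1, 7.6, 3.3]
opening: 0.0111
grip_force: 29.8
[-0.10435008  7.61914496  3.34318995] [1.28114997 0.10962727 0.02360701] [0.51012902 0.11406817 0.05530894] [-3.13485564 -0.10749613 -0.00502427]
```

The grip holds. The 7.6 N side force shows the knob is about 2 mm further toward +y, so I'll shift there and turn.

```bash
python3 -m jog '[[[0,-0.0025,0],[0,0,0]],[[0,-0.0025,0],[0,0,0]],[[0,-0.0025,0],[0,0,0]]]'
python3 -m jog '[[[0,0,0],[0,0,0.14]],[[0,0,0],[0,0,0.28]],[[0,0,0],[0,0,0.42]],[[0,0,0],[0,0,0.56]],[[0,0,0],[0,0,0.69]]]'
python3 -m jog '[[[0,0,0],[0,0,0]],[[0,0,0],[0,0,0]],[[0,0,0],[0,0,0]]]'
python3 -c "
from h import *
o=ctrl.get_obs();print(o['contact_force'],o['wrist_torque'],o['tool_pos'],o['tool_rot'])"
```

```text
t: 5.3
tool_pos: [0.5101, 0.1142, 0.0553]
tool_rot: [3.139, 0.108, 0.004]
contact_force: [-1.6, -0.1, 6.7]
opening: 0.0112
grip_force: 30.3
t: 5.8
tool_pos: [0.5103, 0.115, 0.0553]
tool_rot: [-2.986, 0.968, -0.004]
contact_force: [-0.2, 3.1, 5.5]
opening: 0.0112
grip_force: 30.1
t: 6.1
tool_pos: [0.5103, 0.1149, 0.0553]
tool_rot: [-2.989, 0.96, -0.004]
contact_force: [-0.9, 3.0, 5.5]
opening: 0.0113
grip_force: 30.1
[-0.8771888   2.98364577  5.51030225] [ 0.37208776  0.11138913 -0.00362947] [0.51026558 0.11494376 0.05526763] [-2.98864137  0.95972791 -0.0041593 ]
```

The tool turned by -0.69 rad with little residual torque. I'll release the knob, lift, and move over to view the pliers.

```bash
python3 -m jog '[[[0,0,0],[0,0,0]],[[0,0,0],[0,0,0]],[[0,0,0],[0,0,0]],[[0,0,0],[0,0,0]],[[0,0,0],[0,0,0]]]' 0.5
python3 -m jog '[[[0,0,-0.04],[0,0,0]],[[0,0,-0.09],[0,0,-0.14]],[[0,0,-0.14],[0,0,-0.28]],[[0,0,-0.19],[0,0,-0.42]],[[0,0,-0.2],[0,0,-0.56]]]' 1
python3 -m jog '[[[0,0,0],[0,0,-0.14]],[[0,0,0],[0,0,-0.2]],[[0,0,0],[0,0,-0.2]],[[0,0,0],[0,0,-0.2]]]'
python3 -m jog '[[[0.059,0.2,-0.045],[0,0,0]],[[0.059,0.2,-0.045],[0,0,0]],[[0.059,0.2,-0.045],[0,0,0]],[[0.059,0.2,-0.045],[0,0,0]],[[0.059,0.2,-0.045],[0,0,0]]]'
python3 -m jog '[[[0,0,0],[0,0,0]],[[0,0,0],[0,0,0]],[[0,0,0],[0,0,0]]]'
python3 - <<'E'
from h import *
d=snap('wrist','w4'); print(d['tp'],d['tr']); T=snap('top','top1')
E
python3 -m jog '[[[0,0.09,0],[0,0,0]],[[0,0.09,0],[0,0,0]],[[0,0.09,0],[0,0,0]],[[0,0.09,0],[0,0,0]],[[0,0.09,0],[0,0,0]]]'
python3 -m jog '[[[0,0,0],[0,0,0]],[[0,0,0],[0,0,0]]]'
python3 - <<'E'
from h import *
d=snap('wrist','w5'); print(d['tp'],d['tr']); a=load('w4'); T=load('top1')
print(proj(a,(.55,-.135,.15)),proj(d,(.55,-.135,.15)))
def c(im,P,w=160,h=120): u,v=np.clip((np.array(P)-[w/2,h/2]).round().astype(int),0,[512-w,384-h]); print(u,v); return cv2.resize(im[v:v+h,u:u+w],(400,300),interpolation=cv2.INTER_CUBIC)
cv2.imwrite('pics/w45.png',np.vstack([np.hstack([c(a['image'],proj(a,(.55,-.135,.14))),c(d['image'],proj(d,(.55,-.135,.14)))]),np.hstack([c(T['image'],proj(T,(.51,.112,.06)),80,60),c(T['image'],proj(T,(.55,-.135,.1)),80,60)])]))
E
```

```text
t: 6.6
tool_pos: [0.5086, 0.1141, 0.0531]
tool_rot: [2.991, -0.96, -0.001]
contact_force: [-0.6, 0.2, -0.5]
opening: 0.0429
grip_force: 0.0
t: 7.1
tool_pos: [0.5119, 0.1144, 0.2616]
tool_rot: [-3.139, 0.087, -0.02]
contact_force: [0.7, 0.4, -0.0]
opening: 0.0855
grip_force: 0.0
t: 7.5
tool_pos: [0.5086, 0.1141, 0.253]
tool_rot: [3.134, 0.216, -0.001]
contact_force: [0.0, 0.9, 0.8]
opening: 0.0857
grip_force: 0.0
t: 8.0
tool_pos: [0.5963, -0.0799, 0.2991]
tool_rot: [3.133, 0.209, 0.002]
contact_force: [-0.4, 0.6, 0.3]
opening: 0.0856
grip_force: 0.0
t: 8.3
tool_pos: [0.5942, -0.0741, 0.2976]
tool_rot: [-3.133, -0.22, 0.002]
contact_force: [0.2, -0.4, 0.0]
opening: 0.0853
grip_force: 0.0
[ 0.59422317 -0.07411113  0.29759583] [-3.13305925e+00 -2.20221743e-01  1.81890429e-03]
t: 8.9
tool_pos: [0.6072, -0.1635, 0.2982]
tool_rot: [-3.133, -0.22, 0.0]
contact_force: [0.3, -0.0, -0.5]
opening: 0.0851
grip_force: 0.0
t: 9.1
tool_pos: [0.6074, -0.1637, 0.2985]
tool_rot: [3.134, 0.22, 0.0]
contact_force: [-0.3, -0.1, -0.2]
opening: 0.0856
grip_force: 0.0
[ 0.60735139 -0.16374562  0.29850202] [3.13384519e+00 2.20112953e-01 4.24116808e-04]
[306.43785607 226.02670227] [222.0834661  226.42303225]
225 162
143 163
134 182
227 165
```

View pics/w45.png

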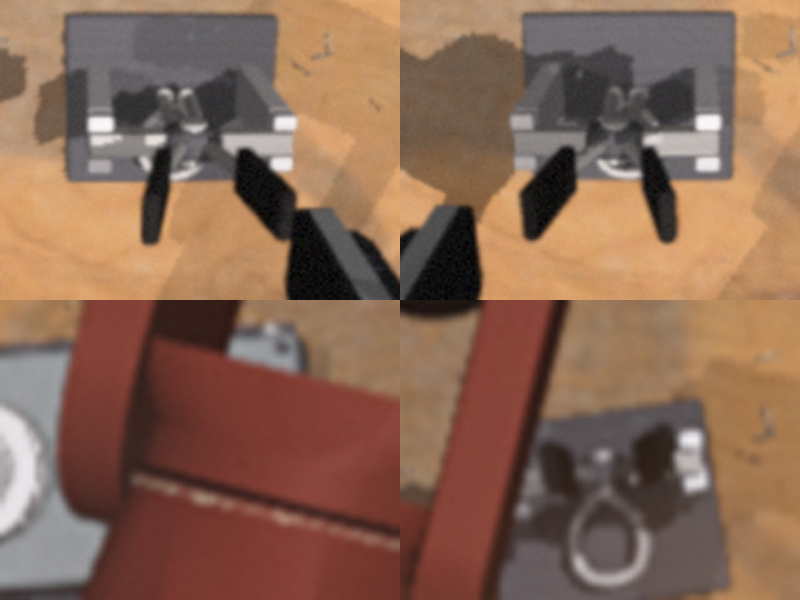

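In the wrist crops the foot edges are parallel to the image axes, so the stand yaw is close to the tool yaw of 0.14. The handle tops are at (151,242) and (283,237) in w4, and (533,238) and (668,241) in w5. The post caps sit around (101,123), (285,123), (524,121) and (709,122). The arm hides the knob in the top view, so I'll check the selector from w4.

```bash
python3 - <<'E'
from h import *
a,b=load('w4'),load('w5')
C=lambda x,y:(225+x/2.5,162+y/2.5); D=lambda x,y:(143+(x-400)/2.5,163+y/2.5)
P={}
for n,p,q in [('capLf',(101,123),(524,121)),('capLn',(101,165),(520,165)),('capRf',(285,123),(709,122)),('capRn',(282,164),(707,165)),('hL',(151,243),(532,239)),('hR',(283,239),(668,242)),('footTL',(66,15),(523,14)),('footTR',(277,15),(735,13)),('footBR',(283,182),(733,180))]:
    x,e=tri(ray(a,*C(*p)),ray(b,*D(*q))); P[n]=x; print(n,x.round(4),np.round(e,4))
m=np.mean([P[k] for k in('capLf','capLn','capRf','capRn')],0); print('posts',m,'handles',(P['hL']+P['hR'])/2)
dl=P['capLf']+P['capLn']-P['capRf']-P['capRn']; print('yaw',np.arctan2(-dl[0],dl[1]),np.hypot(dl[0],dl[1])/2); dh=P['hL']-P['hR'];print('yawh',np.arctan2(-dh[0],dh[1]),np.linalg.norm(dh))
uv=proj(a,(.51,.114,.06)); print(uv)
u,v=np.clip(uv.astype(int)-[40,30],0,[432,324]); cv2.imwrite('pics/k4.png',cv2.resize(a['image'][v:v+60,u:u+80],(480,360),interpolation=cv2.INTER_CUBIC))
E
```

```text
capLf [ 0.542  -0.0928  0.0998] [0.0001 0.0001]
capLn [ 0.5256 -0.0949  0.115 ] [0.0008 0.0008]
capRf [ 0.5554 -0.184   0.1021] [0.0001 0.0001]
capRn [ 0.5351 -0.1859  0.1074] [0.0002 0.0002]
hL [ 0.5244 -0.1137  0.1817] [0. 0.]
hR [ 0.531  -0.1686  0.1797] [0.0002 0.0002]
footTL [ 0.572  -0.0695  0.0035] [0.0002 0.0002]
footTR [ 0.5909 -0.1975  0.0048] [0.0003 0.0003]
footBR [ 0.5053 -0.2068  0.0587] [0.0007 0.0007]
posts [ 0.53955192 -0.13937716  0.10607957] handles [ 0.52769385 -0.1411527   0.18073438]
yaw 0.12485204318386395 0.09185726134269695
yawh 0.11840313178707183 0.055407086498565246
[120.81941285 202.06443683]
```

View pics/k4.png

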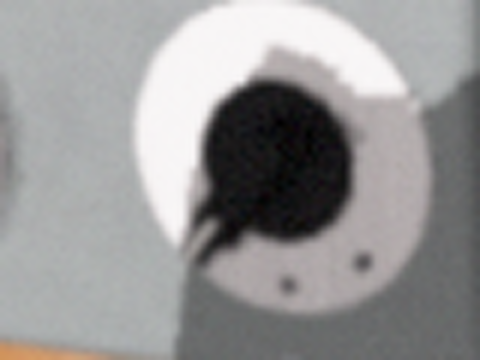

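The pointer lies along the long mark and both dots are free, so the selector is at 0. The post centre (0.5395,-0.139) and the handle centre (0.5396,-0.1395) agree. The handle tops are at 0.181, which puts the grip point at z ≈ 0.153. I'll go over the pliers now.

```bash
python3 -m jog '[[[-0.0636,-0.0349,0.0],[0,0,0]],[[-0.0636,-0.0349,0.04],[0,0,0]],[[-0.0636,-0.0349,0.075],[0,0,0]],[[-0.0636,-0.0349,0.075],[0,0,0]],[[-0.0636,-0.0349,0.075],[0,0,0]]]' 1 60
python3 -m jog '[[[0,0,0],[0,0,0]],[[0,0,0],[0,0,0]],[[0,0,0],[0,0,0]]]'
python3 - <<'E'
from h import *
d=snap('wrist','w6'); print(d['tp'],d['tr'])
x,y=.5395,-.139
for z in(.181,): print('handles top near edge L/R',[ (proj(d,(x-.012*np.cos(.135)-s*np.sin(.135),y-.012*np.sin(.135)+s*np.cos(.135),z))*1.5625).round() for s in(.0325,-.0325)])
cv2.imwrite('pics/w6b.png',cv2.resize(d['image'],(800,600)))
E
```

```text
t: 9.65
tool_pos: [0.5395, -0.1389, 0.2236]
tool_rot: [-3.134, -0.218, 0.001]
contact_force: [-0.2, -0.6, 1.4]
opening: 0.0851
grip_force: 0.0
t: 9.95
tool_pos: [0.5406, -0.1395, 0.2253]
tool_rot: [3.133, 0.218, 0.004]
contact_force: [-1.1, 0.4, -0.5]
opening: 0.0854
grip_force: 0.0
[ 0.54057527 -0.1395167   0.22525394] [3.13275846 0.21772475 0.00417402]
handles top near edge L/R [array([325., 366.]), array([470., 367.])]
```

View pics/w6b.png

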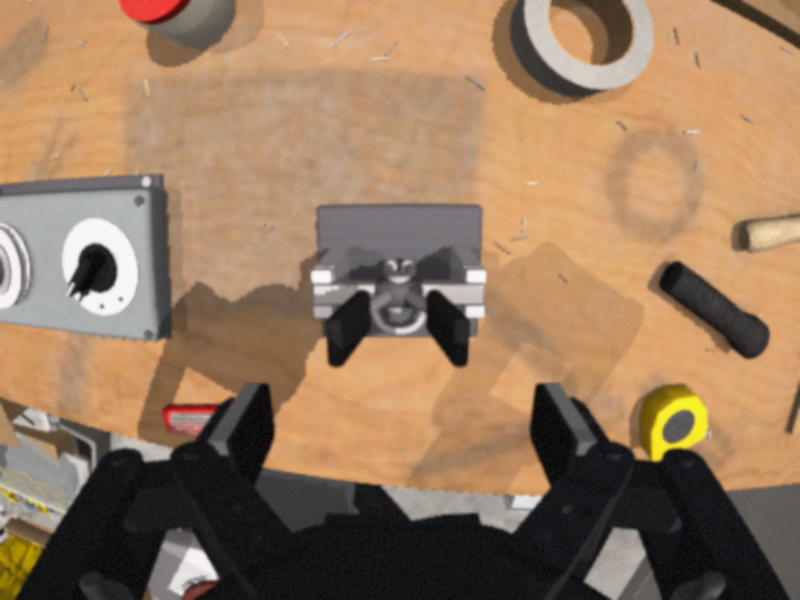

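The pliers are symmetric about column 400, with the handle tops at (335,365) and (460,365) against a predicted row 366. The fingers straddle them, and the knob pointer is still on the mark. I'll descend and squeeze.

```bash
python3 -m jog '[[[-0.001,0,0.04],[0,0,0]],[[-0.001,0,0.07],[0,0,0]],[[-0.001,0,0.093],[0,0,0]],[[-0.001,0,0.093],[0,0,0]],[[-0.001,0,0.093],[0,0,0]]]' 1
python3 -m jog '[[[0,0,0],[0,0,0]],[[0,0,0],[0,0,0]],[[0,0,0],[0,0,0]],[[0,0,0],[0,0,0]],[[0,0,0],[0,0,0]]]' 0 60
python3 -m jog '[[[0,0,0],[0,0,0]],[[0,0,0],[0,0,0]],[[0,0,0],[0,0,0]],[[0,0,0],[0,0,0]]]'
python3 -c "
from h import *
o=ctrl.get_obs();print(o['contact_force'],o['wrist_torque'],o['tool_pos'],o['tool_rot'])"
```

```text
t: 10.5
tool_pos: [0.5388, -0.1393, 0.1309]
tool_rot: [3.134, 0.218, 0.0]
contact_force: [0.1, -1.0, 0.7]
opening: 0.0854
grip_force: 0.0
t: 11.0
tool_pos: [0.5414, -0.1393, 0.1353]
tool_rot: [3.133, 0.218, 0.011]
contact_force: [-1.2, 3.8, 12.2]
opening: 0.0269
grip_force: 61.1
t: 11.4
tool_pos: [0.5414, -0.1393, 0.1354]
tool_rot: [3.133, 0.218, 0.011]
contact_force: [-0.5, 3.9, 10.7]
opening: 0.0271
grip_force: 61.1
[-0.46565037  3.91775333 10.65987094] [0.78694691 0.21419418 0.04366006] [ 0.54135785 -0.13933623  0.13535069] [3.13280871 0.21796448 0.01130143]
```

The pliers are squeezed to their stop, with the opening at 27 mm. I'll lift them straight up.

```bash
python3 -m jog '[[[0,0,-0.02],[0,0,0]],[[0,0,-0.045],[0,0,0]],[[0,0,-0.075],[0,0,0]],[[0,0,-0.105],[0,0,0]],[[0,0,-0.13],[0,0,0]]]'
python3 -m jog '[[[0,0,0],[0,0,0]],[[0,0,0],[0,0,0]],[[0,0,0],[0,0,0]],[[0,0,0],[0,0,0]]]'
python3 - <<'E'
from h import *
o=ctrl.get_obs();print(o['contact_force'],o['wrist_torque'],o['tool_pos'],o['tool_rot'])
d=snap('wrist','w7');snap('side','side7')
E
```

```text
t: 11.9
tool_pos: [0.5386, -0.1393, 0.2624]
tool_rot: [3.133, 0.218, 0.002]
contact_force: [0.4, 0.5, -2.2]
opening: 0.0271
grip_force: 61.0
t: 12.3
tool_pos: [0.5375, -0.1389, 0.2577]
tool_rot: [-3.132, -0.218, 0.006]
contact_force: [-0.3, 0.9, -2.9]
opening: 0.0267
grip_force: 61.0
[-0.32576198  0.86406916 -2.93866655] [-0.02563576  0.02262306 -0.02425488] [ 0.53753126 -0.13885028  0.2577444 ] [-3.13229796 -0.21762687  0.00567465]
```

Lifted, carrying about 3 N. I'll carry it over the stub, staying high.

```bash
python3 -m jog '[[[0.003,-0.025,0],[0,0,0]],[[0.008,-0.06,0],[0,0,0]],[[0.012,-0.1,0],[0,0,0]],[[0.017,-0.145,0],[0,0,0]],[[0.022,-0.19,0],[0,0,0]]]'
python3 -m jog '[[[0.005,-0.045,0],[0,0,0]],[[0.01,-0.09,0],[0,0,0]],[[0.015,-0.13,0],[0,0,0]],[[0.019,-0.165,0],[0,0,0]],[[0.022,-0.19,0],[0,0,0]]]'
python3 -m jog '[[[0,0,0],[0,0,0]],[[0,0,0],[0,0,0]],[[0,0,0],[0,0,0]],[[0,0,0],[0,0,0]]]'
python3 - <<'E'
from h import *
o=ctrl.get_obs();print(o['contact_force'],o['tool_pos'],o['tool_rot'],o['opening'])
d=snap('wrist','w8');S=snap('side','side8');T=snap('top','top8')
def c(im,P,w=160,h=120,o=(400,300)): u,v=np.clip((np.array(P)-[w/2,h/2]).round().astype(int),0,[512-w,384-h]); print(u,v); return cv2.resize(im[v:v+h,u:u+w],o,interpolation=cv2.INTER_CUBIC)
st=(.5005,.239,.11)
print(proj(d,st),proj(S,st),proj(T,st))
cv2.imwrite('pics/c8.png',np.hstack([c(d['image'],proj(d,st),120,180,(400,600)),np.vstack([c(S['image'],proj(S,st),60,45),c(T['image'],proj(T,st),60,45)])]))
E
```

```text
t: 12.9
tool_pos: [0.5336, 0.0534, 0.2596]
tool_rot: [-3.134, -0.217, 0.001]
contact_force: [0.4, -0.4, -3.5]
opening: 0.0266
grip_force: 61.0
t: 13.4
tool_pos: [0.5288, 0.2455, 0.2595]
tool_rot: [-3.134, -0.221, 0.002]
contact_force: [0.7, -0.9, -2.9]
opening: 0.0268
grip_force: 61.0
t: 13.8
tool_pos: [0.5297, 0.2422, 0.2601]
tool_rot: [3.134, 0.216, -0.0]
contact_force: [-0.4, 0.3, -2.4]
opening: 0.0264
grip_force: 61.0
[-0.43094778  0.25432074 -2.43733748] [0.52966514 0.24218469 0.26011727] [ 3.13391777e+00  2.15533525e-01 -4.28156029e-04] 0.026437737018288675
[255.16610351 205.37645741] [236.86225123 158.29367337] [119.08183821 214.89609689]
195 115
207 136
89 192
```

View pics/c8.png

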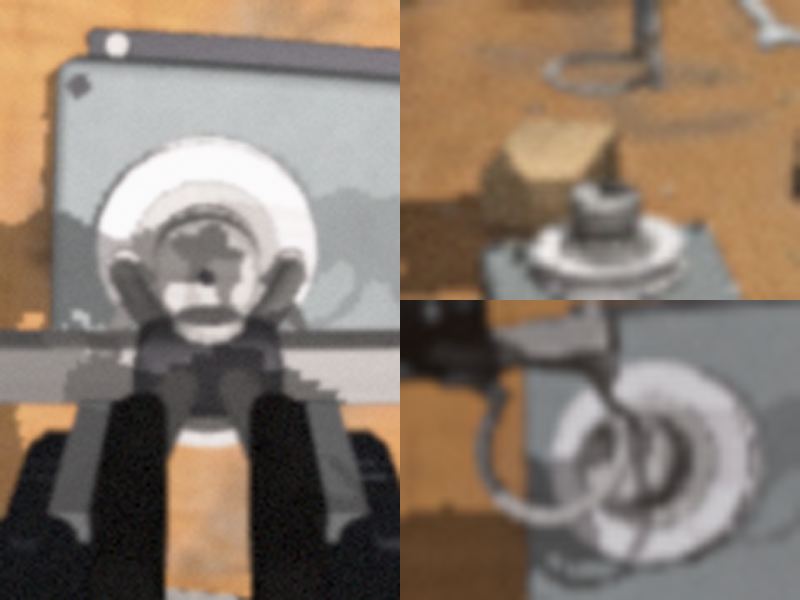

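The wrist crop shows the stub's centre dot at (205,277). In the side crop the ring is centred near (598,74), above the stub end at (607,196). In the top crop the ring centre is near (557,446) and the stub dot near (625,457). I'll triangulate the ring against the stub.

```bash
python3 - <<'E'
from h import *
d,S,T=load('w8'),load('side8'),load('top8')
s=lambda x,y:(207+(x-400)/6.6667,136+y/6.6667); t=lambda x,y:(89+(x-400)/6.6667,192+(y-300)/6.6667)
ring,e=tri(ray(S,*s(598,74)),ray(T,*t(557,446))); print('ring',ring,e)
stub,e=tri(ray(S,*s(607,196)),ray(T,*t(625,457))); print('stub',stub,e)
print('stub top/side/wrist at z', atz(T,*t(625,457),.0865),atz(S,*s(607,196),.0865),atz(d,256.5,198.1,.0865))
y=2*np.arctan2(d['tr'][1],d['tr'][0]); x=np.array([np.cos(y),np.sin(y),0]); p=d['tp']-.028*x; print('ring predicted',p, p[2]-.112)
def outl(c,r,D,f): 
    a=np.linspace(0,2*np.pi,8,endpoint=False); return [f(*proj(D,c+r*np.array([np.cos(k),np.sin(k),0]))) for k in a]
fs=lambda u,v:(int((u-207)*6.6667+400),int((v-136)*6.6667)); ft=lambda u,v:(int((u-89)*6.6667+400),int((v-192)*6.6667+300))
for n,c,r in (('ring',ring,.0275),('stub',stub,.019)): print(n,'side',outl(c,r,S,fs),'top',outl(c,r,T,ft))
E
```

```text
ring [0.50114858 0.23883345 0.15117677] [0.000763266794189466, 0.0007632667941894627]
stub [0.50196124 0.24005803 0.08255353] [0.0014775108201483776, 0.0014775108201480244]
stub top/side/wrist at z [0.50024114 0.23856453 0.0865    ] [0.50298952 0.23066001 0.0865    ] [0.50093347 0.23768542 0.0865    ]
ring predicted [0.50192877 0.23835145 0.26011727] 0.1481172664736553
ring side [(649, 70), (631, 59), (593, 56), (556, 63), (543, 77), (560, 89), (599, 92), (636, 84)] top [(560, 368), (506, 390), (481, 444), (501, 497), (553, 520), (608, 497), (632, 443), (612, 390)]
stub side [(640, 193), (627, 185), (601, 182), (577, 188), (568, 198), (580, 207), (606, 210), (631, 204)] top [(627, 404), (592, 419), (576, 453), (589, 487), (623, 501), (657, 487), (673, 453), (660, 418)]
```

```bash
python3 -m jog '[[[0.001,-0.001,0.02],[0,0,0]],[[0.001,-0.001,0.035],[0,0,0]],[[0.001,-0.001,0.045],[0,0,0]],[[0.001,-0.001,0.045],[0,0,0]],[[0.001,-0.001,0.045],[0,0,0]]]'
python3 -m jog '[[[0,0,0],[0,0,0]],[[0,0,0],[0,0,0]],[[0,0,0],[0,0,0]]]'
python3 - <<'E'
from h import *
S8=load('side8'); 
r=lambda z:proj(S8,(.501,.239,z))[1]
print('row/m',(r(.0865)-r(.15))/.0635,'ring z from rows',.0865+(196-74)/6.6667/((r(.0865)-r(.15))/.0635))
o=ctrl.get_obs();print(o['contact_force'],o['tool_pos'],o['tool_rot'],o['opening'])
S=snap('side','side9');T=snap('top','top9');W=snap('wrist','w9')
def c(im,u,v,w,h,o): return cv2.resize(im[v:v+h,u:u+w],o,interpolation=cv2.INTER_CUBIC)
cv2.imwrite('pics/c9.png',np.hstack([c(S['image'],215,142,40,60,(400,600)),c(T['image'],95,192,40,60,(400,600))]))
E
```

```text
t: 14.45
tool_pos: [0.5303, 0.2442, 0.2152]
tool_rot: [3.134, 0.218, -0.001]
contact_force: [-0.2, 0.1, -2.8]
opening: 0.0265
grip_force: 61.0
t: 14.75
tool_pos: [0.5307, 0.2445, 0.2161]
tool_rot: [-3.134, -0.218, -0.002]
contact_force: [-0.6, -0.5, -3.1]
opening: 0.0267
grip_force: 61.0
row/m 269.3162013472567 ring z from rows 0.15444952702032794
[-0.58551004 -0.54790871 -3.08887206] [0.53074919 0.24447285 0.21612969] [-3.13371028e+00 -2.17854807e-01 -2.05134553e-03] 0.026729104235330634
```

View pics/c9.png

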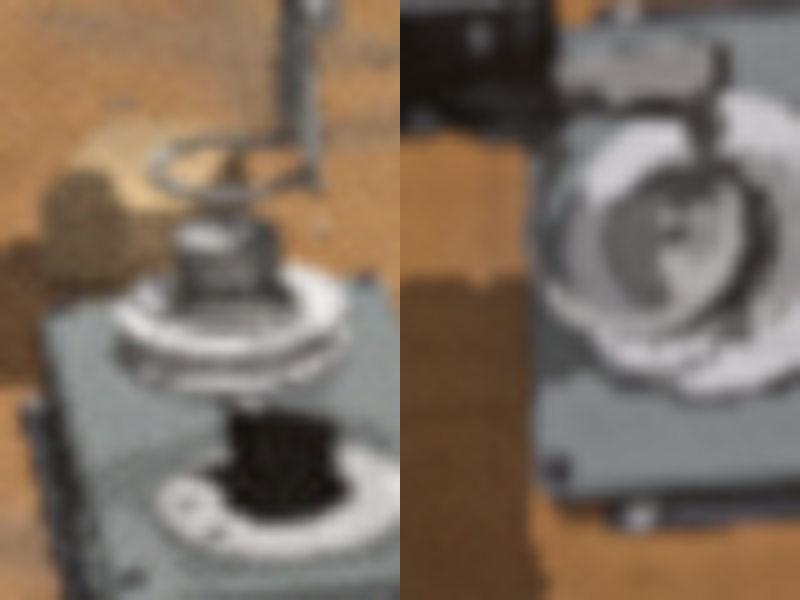

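The side crop shows the ring at about (233,169), centred above the stub at (227,234). The top crop shows the stub inside the ring's bore. That was my last picture, so the ring's height now has to come from image code. I'll fit the projected models of the ring and the fixed parts in both fixed cameras.

```bash
cat > fit.py <<'E'
from h import *
g=lambda d:cv2.cvtColor(d['image'],cv2.COLOR_BGR2GRAY).astype(np.float32)
K=8
def shift_fit(img,tmpl_pts,d,rng=4):
    # img: float map; tmpl_pts Nx3 world; best (du,dv) by masked NCC at K-fold resolution
    uv=np.array([proj(d,p) for p in tmpl_pts]); lo=np.floor(uv.min(0)).astype(int)-rng-3; hi=np.ceil(uv.max(0)).astype(int)+rng+3
    crop=cv2.resize(img[lo[1]:hi[1],lo[0]:hi[0]],None,fx=K,fy=K,interpolation=cv2.INTER_CUBIC)
    m=np.zeros_like(crop); q=((uv-lo+.5)*K-.5).round().astype(int); m[q[:,1],q[:,0]]=1
    m=cv2.GaussianBlur(cv2.dilate(m,np.ones((3,3))),(0,0),K*.6); r=rng*K
    t=m[r:-r,r:-r]; s=cv2.matchTemplate(crop,t,cv2.TM_CCOEFF_NORMED); _,mx,_,l=cv2.minMaxLoc(s)
    return (np.array(l)-r)/K,mx
def circ(c,r,a0=0,a1=2*np.pi,n=200): a=np.linspace(a0,a1,n); return np.c_[c[0]+r*np.cos(a),c[1]+r*np.sin(a),np.full(n,c[2])]
def grad(im): return cv2.magnitude(cv2.Sobel(im,cv2.CV_32F,1,0),cv2.Sobel(im,cv2.CV_32F,0,1))
E
python3 - <<'E'
from fit import *
S0,T0=load('side0'),load('top0'); st=np.array([.501,.239,0])
for n,d in(('side',S0),('top',T0)):
    G=grad(g(d)); P={'stub':circ(st+[0,0,.0865],.018),'pul':circ(st+[0,0,.057],.04),'wash':circ(st+[0,0,.06],.027)}
    P['all']=np.vstack(list(P.values()))
    for k,v in P.items(): print(n,k,*shift_fit(G,v,d))
for i,tz in((8,.2601),(9,.2161)):
    for n,d0 in(('side',S0),('top',T0)):
        d=load('%s%d'%(n,i)); D=np.abs(d['image'].astype(np.float32)-d0['image']).sum(2)
        o=d; W=load('w%d'%i); y=.139; c=np.array([*(W['tp'][:2]-.028*np.array([np.cos(y),np.sin(y)])),tz-.112])
        pts=np.vstack([circ(c+[0,0,h],r,y+1.0,y+5.28,300) for r in np.linspace(.023,.0275,6) for h in(-.0015,0,.0015)])
        sh,mx=shift_fit(D,pts,d); px=np.linalg.norm(proj(d,c+[0,0,.01])-proj(d,c))/.01
        J=np.array([proj(d,c+e)-proj(d,c) for e in np.eye(3)*.001])
        print(i,n,'c',c.round(4),sh,mx,'px per mm x,y,z',J.round(2).tolist())
E
```

```text
side stub [-1.875 -3.375] 0.39309898018836975
side pul [-0.25  0.  ] 0.5843039751052856
side wash [-2.25  -1.375] 0.33379027247428894
side all [-0.125  0.125] 0.5875806212425232
top stub [-0.75 -0.5 ] 0.2665311098098755
top pul [-0.625 -0.375] 0.5978310108184814
top wash [-4. -4.] 0.24482819437980652
top all [-0.625 -0.375] 0.5678095817565918
8 side c [0.5019 0.2383 0.1481] [ 4.    -2.125] 0.34621116518974304 px per mm x,y,z [[0.29, -0.02], [-0.02, -0.1], [-0.01, -0.27]]
8 top c [0.5019 0.2383 0.1481] [-3.375 -4.   ] 0.2601562440395355 px per mm x,y,z [[0.02, -0.41], [-0.41, 0.0], [-0.17, -0.03]]
9 side c [0.5028 0.2405 0.1041] [4.   2.75] 0.3449878990650177 px per mm x,y,z [[0.29, -0.02], [-0.02, -0.11], [-0.01, -0.27]]
9 top c [0.5028 0.2405 0.1041] [-2.75 -4.  ] 0.07217147201299667 px per mm x,y,z [[0.02, -0.39], [-0.39, 0.0], [-0.15, -0.02]]
```

```bash
python3 - <<'E'
from fit import *
S0=load('side0'); y=.139
ch=lambda d:(d['image'][...,2].astype(np.float32)-d['image'][...,0])
for i in(8,9):
    d=load('side%d'%i); W=load('w%d'%i); D=np.clip(ch(S0)-ch(d),0,None)
    c=np.array([*(W['tp'][:2]-.028*np.array([np.cos(y),np.sin(y)])),W['tp'][2]-.110])
    pts=np.vstack([circ(c+[0,0,h],r,y+1.5,y+4.8,300) for r in np.linspace(.023,.0275,6) for h in(-.0015,0,.0015)])
    sh,mx=shift_fit(D,pts,d,3); print(i,c.round(4),sh,mx)
    u,v=proj(d,c).round().astype(int)
    print(D[v-11:v+11,u-13:u+13].astype(int)) if i==9 else None; print(u,v)
E
```

```text
8 [0.5019 0.2383 0.1501] [-0.875 -1.   ] 0.812825620174408
237 147
9 [0.5028 0.2405 0.1058] [-0.375 -1.125] 0.7063046097755432
[[ 3  4  1  2  4  1  2  4  2  1  3  4  4  4  1  3  5 21 48 57 49 30  2  0
   3  2]
 [ 1  1  0  4  1  3  0  3  3  1  1  0  3  2  0  2  6 29 56 73 65 36  6  1
   0  3]
 [ 2  2  1  4  2  2  1  1  0  5  3  3  0  0  0  1  6 27 57 71 68 48  9  2
   3  4]
 [ 2  1  1  2  3  0  2  0  2  3  1  0  3  2  0  0  4 31 58 70 73 50 13  0
   2  0]
 [ 3  1  3  2  1  0  4  1  3  1  0  1  0  3  3  1  6 30 58 66 70 52 19  2
   1  4]
 [ 4  3  1  0  1  3  2  0  0  0  3  0  1  0  2  2  5 23 49 57 67 55 17  0
   0  4]
 [ 3  4  0  0  4  2  1  3  0  4  6  9  9 10  6  5  6 25 40 47 51 46 15  1
   5  0]
 [ 2  3  1  2  2  6  7 10  9 17 26 28 31 31 21 24 30 40 42 42 48 44 16  4
   1  3]
 [ 2  2  1  0  3 14 30 33 32 35 31 30 37 33 27 33 37 38 34 34 44 49 22  3
   2  3]
 [ 1  2  5  0 13 38 52 41 22 15  7  9 12  6  8  8 13 13 10 18 44 54 22  3
   2  3]
 [ 3  3  2  2 18 46 44 14  4  0  0  0  0  0  0  0  3  7  9 26 56 56 23  3
   0  3]
 [19  4  2  0 15 40 33 22 12  6  3  4  2  4  9 14 15 23 45 5
[... 161 characters left out ...]
 21 17 21 27 14  2
   1  4]
 [24 21 13  1  1  0  0  4 12 12 11 12  7  3  5  5  4  3  6  0  3  7  1  1
   3  0]
 [14 17 12  7  0  2  2  0  0  0  0  0  0  0  0  0  0  0  0  3  0  1  0  1
   0  5]
 [12 10 10  2  1  2  0  2  0  0  0  0  2  1  1  0  0  0  0  2  3  1  2  3
   3  3]
 [11  6 11  2  2  0  6  1  2  2  1  0  2  2  0  3  0  0  0  0  1  1  4  2
   0  4]
 [11  8  3  3  0  2  2  4  0  0  2  2  1  0  0  2  2  0  0  2  3  3  1  2
   2  1]
 [ 6  4  4  1  0  0  3  0  5  0  2  1  0  1  1  1  0  0  4  0  1  2  3  1
   1  3]
 [ 5  5  2  0  1  0  0  2  0  1  1  2  3  2  1  1  2  0  0  2  2  4  0  4
   1  3]
 [ 4  3  2  0  0  0  0  2  2  3  1  0  0  5  1  1  2  0  1  0  0  0  0  2
   0  1]]
238 159
```

The ring template fits well (0.81 and 0.71) and puts the ring about 106 mm below the TCP. The stand measurement gives about 113 mm. I'll check the side camera's own bias on known edges, and the bar's apparent length in the wrist view.

```bash
python3 - <<'E'
from fit import *
S0,T0=load('side0'),load('top0'); psi=.07
c=np.array([.501+.06*np.sin(psi),.239-.06*np.cos(psi),0]); ex=np.array([np.cos(psi),np.sin(psi),0]); ey=np.array([-np.sin(psi),np.cos(psi),0])
L=lambda a,b:np.linspace(a,b,200)
k=[c+sx*.065*ex+sy*.12*ey+[0,0,.04] for sx,sy in((-1,-1),(1,-1),(1,1),(-1,1))]
for n,d in(('side',S0),('top',T0)):
    G=grad(g(d))
    print(n,'rect',*shift_fit(G,np.vstack([L(k[0],k[1]),L(k[3],k[0])] if n=='side' else [L(k[i],k[(i+1)%4]) for i in range(4)]),d,3))
    print(n,'front edge',*shift_fit(G,L(k[0],k[1]),d,2))
    for z,r,nm in((.0865,.0175,'stubfar'),): print(n,nm,*shift_fit(G,circ(np.array([.501,.239,z]),r,.3,2.8),d,1))
    for cz in(.0435,): 
        kn=np.array([.5106,.114,cz]); print(n,'dial',*shift_fit(G,circ(kn,.0365),d,3))
# side0 column profile through stub axis
u,v=proj(S0,(.501,.239,.0865)); print('stub top pix',u,v,'pulley',proj(S0,(.501,.239,.057)))
im=cv2.getRectSubPix(g(S0),(3,41),(float(u),float(v))).mean(1); print('rows from',round(v-20,1),im.astype(int).tolist())
fr=proj(S0,np.array([.501,.239,.0865])+[0,.0175,0]),proj(S0,np.array([.501,.239,.0865])-[0,.0175,0]); print('far/near stub top rows',fr)
print('pulley far/near rows',proj(S0,(.501,.279,.057)),proj(S0,(.501,.199,.057)),'washer',proj(S0,(.501,.266,.06)),proj(S0,(.501,.212,.06)))
for n in('w8','w9'):
    d=load(n); im=g(d)
    for zt in(.034,.042): print(n,zt,[proj(d,d['tp']+R.from_rotvec(d['tr']).apply([-.002,s,zt-.006])).round(1).tolist() for s in(.051,-.051)])
    print(n,'\n'.join(str(im[r,150:370:2].astype(int).tolist()) for r in(224,228,232)) if n=='w9' else '')
E
```

```text
side rect [-0.125 -3.   ] 0.0855984166264534
side front edge [1.75  1.125] 0.19215203821659088
side stubfar [ 0.    -0.125] 0.2838800549507141
side dial [-0.25 -2.5 ] 0.4383043646812439
top rect [-1.125 -1.25 ] 0.15883737802505493
top front edge [-0.875  2.   ] 0.6148727536201477
top stubfar [-1.     0.125] 0.10152723640203476
top dial [ 0.    -2.375] 0.08109782636165619
stub top pix 237.32555546109498 164.53398484820153 pulley [237.72086903 172.2504315 ]
rows from 144.5 [134, 133, 131, 130, 131, 134, 135, 136, 140, 148, 160, 161, 145, 123, 104, 92, 84, 94, 126, 154, 165, 174, 169, 138, 113, 101, 87, 95, 117, 131, 153, 192, 193, 150, 139, 163, 152, 137, 145, 118, 71]
far/near stub top rows (array([237.00296095, 162.66903956]), array([237.65504276, 166.43877786]))
pulley far/near rows [236.99053119 167.90130453] [238.48703413 176.8129081 ] washer [237.18442542 168.52368931] [238.19389722 174.5175445 ]
w8 0.034 [[334.4, 229.1], [176.5, 229.0]]
w8 0.042 [[331.6, 224.2], [179.4, 224.2]]
w8 
w9 0.034 [[334.4, 229.1], [176.5, 229.0]]
w9 0.042 [[331.6, 224.2], [179.4, 224.2]]
w9 [113, 116, 
[... 865 characters left out ...]
00, 198, 200, 199, 197, 199, 196, 198, 197, 197, 196, 195, 197, 196, 200, 196, 197, 173, 183, 213, 125, 187, 235, 238, 240, 241, 240, 238, 237, 193, 221, 227, 238, 241, 239]
[108, 111, 112, 109, 111, 111, 111, 109, 111, 113, 109, 108, 108, 108, 107, 120, 139, 139, 145, 141, 143, 141, 140, 143, 140, 139, 142, 142, 142, 141, 144, 141, 118, 110, 108, 109, 108, 108, 108, 111, 110, 107, 81, 41, 43, 53, 66, 82, 86, 76, 76, 76, 62, 55, 52, 64, 79, 81, 80, 77, 74, 67, 50, 43, 43, 84, 105, 105, 110, 106, 109, 118, 180, 198, 200, 198, 198, 197, 200, 197, 197, 195, 196, 199, 196, 198, 196, 197, 199, 197, 195, 194, 165, 161, 160, 174, 220, 236, 238, 239, 240, 238, 236, 228, 122, 180, 237, 240, 242, 237]
```

```bash
python3 - <<'E'
from fit import *
for n in('w8','w9'):
    d=load(n); im=g(d); A=cv2.getRectSubPix
    for r in(221,223,225,227,229,231):
        def edge(lo,hi):
            s=np.abs(np.gradient(cv2.GaussianBlur(im[r-1:r+2,lo:hi].mean(0)[None],(0,0),.7)[0])); k=np.where(s>.5*s.max())[0]; return lo+(s[k]*k).sum()/s[k].sum()
        print(n,r,round(edge(172,188),2),round(edge(326,342),2),end=' | ')
    print(); 
    for lo,hi in((186,206),(310,326)): print(n,'rows 210..250',im[210:250,lo:hi].mean(1).astype(int).tolist())
    for zt in(.037,.039,.041): print(zt,[proj(d,d['tp']+R.from_rotvec(d['tr']).apply([x,s,zt+z])).round(2).tolist() for x,z in((.004,-.006),(-.008,-.006),(.004,.006)) for s in(-.051,.051)])
E
```

```text
w8 221 179.13 337.91 | w8 223 179.12 334.95 | w8 225 179.06 334.54 | w8 227 179.46 334.0 | w8 229 179.99 333.86 | w8 231 180.15 333.51 | 
w8 rows 210..250 [123, 124, 125, 112, 90, 80, 80, 83, 90, 112, 136, 147, 147, 147, 146, 146, 146, 146, 145, 143, 141, 141, 141, 143, 140, 132, 128, 129, 132, 132, 132, 129, 128, 129, 128, 126, 120, 114, 107, 101]
w8 rows 210..250 [178, 177, 169, 145, 104, 89, 89, 91, 103, 141, 184, 200, 201, 200, 201, 200, 200, 199, 197, 197, 196, 196, 197, 199, 197, 181, 174, 178, 182, 182, 183, 182, 180, 177, 176, 176, 176, 173, 167, 162]
0.037 [[176.71, 218.7], [334.14, 218.74], [178.48, 235.42], [332.44, 235.48], [181.04, 212.11], [329.97, 212.12]]
0.039 [[177.46, 217.55], [333.42, 217.58], [179.19, 234.14], [331.76, 234.2], [181.72, 211.07], [329.31, 211.09]]
0.041 [[178.2, 216.42], [332.7, 216.45], [179.89, 232.89], [331.08, 232.95], [182.39, 210.06], [328.67, 210.07]]
w9 221 179.09 335.05 | w9 223 179.08 334.88 | w9 225 179.03 338.61 | w9 227 179.16 339.44 | w9 229 180.01 334.91 | w9 231 180.1 337.83 | 
w9 rows 210..250 [107, 106, 104, 95, 84, 80, 80, 84, 90, 112, 136, 146, 146, 147, 146, 145, 146, 146, 145, 142, 141, 140, 141, 142, 140, 131, 127, 128, 128, 125, 122, 122, 122, 119, 117, 116, 113, 109, 101, 97]
w9 rows 210..250 [162, 161, 156, 135, 101, 88, 89, 91, 103, 141, 184, 199, 201, 201, 200, 200, 200, 198, 197, 196, 196, 196, 197, 200, 197, 182, 174, 176, 176, 175, 176, 175, 175, 176, 176, 177, 175, 171, 160, 144]
0.037 [[176.71, 218.7], [334.14, 218.73], [178.48, 235.41], [332.44, 235.48], [181.04, 212.1], [329.97, 212.12]]
0.039 [[177.46, 217.55], [333.42, 217.58], [179.19, 234.14], [331.76, 234.2], [181.72, 211.07], [329.32, 211.09]]
0.041 [[178.2, 216.42], [332.71, 216.45], [179.89, 232.89], [331.09, 232.95], [182.39, 210.06], [328.67, 210.07]]
```

The bar's apparent length (155.9 px) puts the pivot 39 mm below the TCP, so the ring is 109 mm below it. That is midway between the other two estimates. Laterally the ring is about (+1.1,+1.3) mm off the stub. I'll correct that and lower in stages, watching the force.

```bash
python3 -m jog '[[[-0.0013,0.0012,0],[0,0,0]],[[-0.0013,0.0012,0.006],[0,0,0]],[[-0.0013,0.0012,0.012],[0,0,0]],[[-0.0013,0.0012,0.018],[0,0,0]],[[-0.0013,0.0012,0.022],[0,0,0]]]'
python3 -m jog '[[[0,0,0.004],[0,0,0]],[[0,0,0.006],[0,0,0]],[[0,0,0.006],[0,0,0]],[[0,0,0.006],[0,0,0]]]'
python3 - <<'E'
from h import *
o=ctrl.get_obs();print(o['contact_force'],o['wrist_torque'],o['tool_pos'],o['tool_rot'],o['opening'])
E
```

```text
t: 15.4
tool_pos: [0.5288, 0.2428, 0.192]
tool_rot: [3.134, 0.218, -0.003]
contact_force: [-0.2, -0.1, -3.0]
opening: 0.0264
grip_force: 61.0
t: 15.8
tool_pos: [0.5294, 0.243, 0.1875]
tool_rot: [-3.134, -0.218, -0.001]
contact_force: [0.0, -0.6, -2.6]
opening: 0.0269
grip_force: 61.0
[ 0.00279662 -0.57425089 -2.64568616] [ 0.00617408 -0.0389819  -0.02972725] [0.52939165 0.24301503 0.18749481] [-3.13395267e+00 -2.17843224e-01 -5.82768471e-04] 0.02689342532223983
```

The ring is round the stub with no contact. I'll lower the rest and fit again.

```bash
python3 -m jog '[[[0,0,0.002],[0,0,0]],[[0,0,0.004],[0,0,0]],[[0,0,0.006],[0,0,0]],[[0,0,0.008],[0,0,0]],[[0,0,0.0085],[0,0,0]]]'
python3 -m jog '[[[0,0,0],[0,0,0]],[[0,0,0],[0,0,0]],[[0,0,0],[0,0,0]],[[0,0,0],[0,0,0]]]'
python3 - <<'E'
from fit import *
o=ctrl.get_obs();print(o['contact_force'],o['wrist_torque'],o['tool_pos'],o['tool_rot'],o['opening'])
snap('wrist','w10');d=snap('side','side10');T=snap('top','top10')
S0=load('side0'); y=.139
for nm,f in(('abs',lambda a,b:np.abs(a['image'].astype(np.float32)-b['image']).sum(2)),):
    D=f(d,S0); c=np.array([.5015,.2395,.069])
    for h in(.066,.069,.072):
        c[2]=h; pts=np.vstack([circ(c+[0,0,k],r,y+1.5,y+4.8,300) for r in np.linspace(.023,.0275,6) for k in(-.0015,0,.0015)])
        print(nm,h,shift_fit(D,pts,d,2),shift_fit(D,pts,d,1))
u,v=proj(d,(.5015,.2395,.069)).round().astype(int); print(u,v)
print(D[v-8:v+10,u-12:u+12].astype(int)); print('model ring near/far/left',proj(d,(.5015,.2145,.069)),proj(d,(.5015,.2645,.069)),proj(d,(.4765,.2395,.069)))
E
```

```text
t: 16.3
tool_pos: [0.5291, 0.2429, 0.1783]
tool_rot: [3.134, 0.218, -0.001]
contact_force: [-0.8, -0.6, -3.6]
opening: 0.0265
grip_force: 61.0
t: 16.7
tool_pos: [0.5293, 0.243, 0.1789]
tool_rot: [-3.134, -0.218, -0.0]
contact_force: [0.3, -0.7, -4.2]
opening: 0.0271
grip_force: 61.0
[ 0.33877588 -0.66640556 -4.15790092] [-0.01723367 -0.00457414  0.04638209] [0.52933423 0.24298079 0.17894275] [-3.13398854e+00 -2.17862037e-01 -3.71907530e-04] 0.02711957389646518
abs 0.066 (array([-1.25,  2.  ]), 0.3850652277469635) (array([-1.,  1.]), 0.27674350142478943)
abs 0.069 (array([-1.125,  2.   ]), 0.3422398269176483) (array([-1., -1.]), 0.15129642188549042)
abs 0.072 (array([-1.375,  2.   ]), 0.181457981467247) (array([-0.875, -0.5  ]), 0.1593325138092041)
238 169
[[253 178  53   3  15  14  14  10   3   7  18   3   4   4  18  42 114 170
  171 111  56   9  13  10]
 [208 185 101  21  16  15   6   6   9  50  44  73  97  77  55  68  97 159
  173 106  67  20  10  18]
 [119 107  61  20   7   2   4  20  56 135 170 192 218 229 178 153 152 178
  158 115  70  46  20   5]
 [ 70  47  11   6   7  14  47  
[... 893 characters left out ...]
75 206 219 151 100  82 105  86  80  96  98  88 131 186 237
  268 247 135  42  15   8]
 [  9  14  14  40 100 129 117 133 165 169 152 124 150 149 109  85 128 138
  204 211 131  64   5  23]
 [ 10  10   8  19  21  38  52  41  77  78  66  73  82  90  71  68 105  91
  106 110  77  46  12  10]
 [  3   8   3  16   9  24  11  13  36  49  40  70  94  96  92  91  77  64
   66  31  20   5  11   7]
 [  4  11   2  11   4   7   5  16  12  23  17  34  49  58  35  36  23  25
   26  14   4   9  10  12]
 [ 26   5  24   2  10   9  11   4   9   5  15  10  21   7  14  11  11  10
    4  19   9   7   9   3]]
model ring near/far/left [238.1685608  171.85111245] [237.231242   166.36010507] [230.61940945 169.52870629]
```

```bash
python3 - <<'E'
from fit import *
np.set_printoptions(linewidth=200)
a,b=load('side0'),load('side10')
print('rows161-178 before');print(g(a)[161:179,226:252].astype(int));print('after');print(g(b)[161:179,226:252].astype(int))
for z in(.066,.070,.074): print(z,[proj(b,(.5015+.0252*np.cos(t),.2395+.0252*np.sin(t),z)).round(1).tolist() for t in(np.pi,3.6,4.0,4.4,4.71,5.2)])
E
```

```text
rows161-178 before
[[188 195 194 192 194 189 191 181 152 113  93  81  74  88 129 144 148 142 142 142 142 143 145 145 149 144]
 [168 173 172 175 175 170 165 152 127 109 100 103 106 116 136 149 144 144 147 144 147 148 147 149 148 150]
 [129 133 128 128 127 117 123 135 141 142 141 138 151 164 168 161 149 142 143 149 150 155 148 146 147 148]
 [111 114 111 117 114 112 125 158 183 182 167 150 163 186 187 181 164 145 142 144 156 154 150 148 145 149]
 [110 116 114 116 116 118 129 165 187 188 178 158 166 187 191 180 158 143 143 147 146 139 144 147 145 151]
 [106 102 107 110 106 106 110 138 162 176 177 181 181 181 179 161 132 125 139 141 142 142 145 145 147 145]
 [ 98  97  99 100  99 102  88  92 124 144 154 164 164 154 145 122 112 126 146 149 144 142 144 141 146 146]
 [ 93  89  93  99 114 124 113  82  90 103 109 120 123 121 114 110 121 157 181 177 169 156 144 141 141 131]
 [ 85  89 106 141 176 176 140  84  78  99  99 110 114 112 106 100 135 193 219 216 209 188 166 144 129 106]
 [ 96 114 159 202 223 202 143  77  73  83  91  96  95  98  88  85 127 180 212 223 230 222 197 162 134 111]
 [136 171 2
[... 2386 characters left out ...]
3 145 145 143 140 141 154 172 175 183 177 164 155 141 149 167 154 147]
 [120  95 105 134 165 194 207 206 199 196 200 190 183 181 179 178 179 166 145 124 114 119 143 153 150 148]
 [105  79  88  98 112 128 139 149 159 161 169 169 157 150 147 147 137 125 115 119 136 142 151 143 143 148]
 [121  97  92 111 114 105 103 114 115 121 124 130 119 116 114 122 126 125 145 154 167 145 131 136 141 149]]
0.066 [[230.6, 170.3], [231.5, 171.5], [233.4, 172.3], [236.0, 172.7], [238.2, 172.7], [241.5, 172.1]]
0.07 [[230.5, 169.3], [231.5, 170.5], [233.3, 171.2], [235.9, 171.6], [238.1, 171.6], [241.5, 171.1]]
0.074 [[230.5, 168.2], [231.4, 169.4], [233.3, 170.2], [235.9, 170.6], [238.1, 170.6], [241.4, 170.0]]
```

In the side view, the ring's front band is at row 170.9, where a level ring would read about 171.8. With the earlier template fit, that puts the ring about 3 mm above the groove. The bar-length estimate comes to the same (z ≈ 0.072) once I allow for its bevelled edges, since the top face measures 8% narrow. I'll lower 2.7 mm, watching the force.

```bash
python3 -m jog '[[[0,0,0.001],[0,0,0]],[[0,0,0.002],[0,0,0]],[[0,0,0.0027],[0,0,0]],[[0,0,0.0027],[0,0,0]],[[0,0,0.0027],[0,0,0]]]'
python3 -m jog '[[[0,0,0],[0,0,0]],[[0,0,0],[0,0,0]],[[0,0,0],[0,0,0]],[[0,0,0],[0,0,0]]]'
python3 - <<'E'
from fit import *
np.set_printoptions(linewidth=200)
F=[]
for i in range(6):
    d=snap('side','side11'); o=ctrl.get_obs(); F.append(np.r_[o['contact_force'],o['wrist_torque'],o['tool_pos']])
print(np.mean(F,0).round(4),o['tool_rot'],o['opening'],o['t'])
print(g(d)[164:178,226:248].astype(int))
snap('wrist','w11')
# lateral check in top view: ring/stub, and wrist stub centre dot
W=load('w11'); p=proj(W,(.501,.2377,.0865)); print(p, g(W)[int(p[1])-5:int(p[1])+6,int(p[0])-6:int(p[0])+7].astype(int))
E
```

```text
t: 17.35
tool_pos: [0.5292, 0.243, 0.1761]
tool_rot: [3.134, 0.218, -0.0]
contact_force: [-0.2, 0.0, -3.1]
opening: 0.027
grip_force: 61.0
t: 17.75
tool_pos: [0.5293, 0.243, 0.1762]
tool_rot: [-3.134, -0.218, -0.0]
contact_force: [-0.3, 0.1, -3.6]
opening: 0.0266
grip_force: 61.0
[-1.3810e-01 -2.2410e-01 -3.3449e+00  2.5100e-02 -9.0000e-04 -6.2000e-03  5.2930e-01  2.4300e-01  1.7610e-01] [3.13403068e+00 2.17824279e-01 6.26595543e-05] 0.027014951699305526 18.05
[[ 84  95 109 112 112 107 117 140 136 107  87  67  68  74  81  79  80  81  98 116 138 141]
 [ 87  92 112 111 111 109 120 129 115 114 122 115 115 109 107  98  71  62  81 110 132 130]
 [ 80  83  92 105 107 105 100 103 112 143 167 172 169 158 146 123  78  66  88 112 130 126]
 [ 84  85  91 102 119 117  92  86 107 138 152 165 156 141 133 107  78  88 111 120 128 130]
 [ 84  85  88 108 144 144  93  75  84  97 113 117 118 117 113  95  82 105 130 129 130 138]
 [ 77  83 102 144 167 156 111  75  81  90 101 104 109 111 103  91  73  93 120 122 133 162]
 [ 67  93 143 180 174 155 123  95  76  89  90  94  99 101  95  77  64  84 103 105 141 186
[... 430 characters left out ...]
9 178 183 175 164 154 144]
 [121  93 108 136 164 194 206 206 208 209 209 203 188 179 180 183 176 166 147 124 114 120]
 [102  80  85  96 107 128 136 151 162 167 175 172 159 150 145 147 139 125 120 116 133 143]]
[257.28518091 228.5687548 ] [[63 56 54 56 53 53 57 52 57 54 58 52 55]
 [54 58 53 52 55 57 57 61 54 56 56 55 57]
 [60 57 56 57 58 53 57 58 55 53 57 60 61]
 [63 59 59 57 56 59 57 52 60 59 62 67 70]
 [73 68 60 55 56 54 57 60 58 61 64 71 74]
 [80 75 70 60 57 56 53 56 57 64 70 78 79]
 [76 74 72 58 57 53 57 54 53 61 72 75 76]
 [78 71 70 62 56 54 56 53 56 64 74 79 79]
 [76 72 68 64 54 58 51 53 59 64 72 78 80]
 [74 73 70 60 52 56 57 55 54 63 71 77 77]
 [72 70 68 62 55 55 55 57 56 61 68 71 77]]
```

The ring band is now at row 172.05 against a level target of about 171.9. The ring's left edge is at column 230.4 against 230.5. The force is still just the pliers' weight, with no contact and the squeeze at its stop. Handing in.

```bash
python3 -c "
from station import job
print(job.finish_job())"
```

```text
the job is handed in; nothing more can be done
None
```

The selector is on the long mark and I handed the job in at about 18 s, with the pliers held fully squeezed and the ring round the stub. By my measurements the ring is within about 1 mm of groove height with no contact force, but the judge gave no result, and the axle centring (limit 5 mm, estimated within about 1.5 mm) was not re-measured after the last move.

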